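# Scribe a wave border along a clamped template

## Robot

A 6-joint arm with a two-finger parallel gripper is mounted at the origin on the work surface; the furniture and walls round the work are solid. World frame = base frame: x ahead of the robot, y to its left, z up, the work surface at z = 0. Lengths are in m, angles in rad, forces in N, time in s.
With the tool pointing down it reaches from about 0.275 to 0.875 m from the base axis. Payload 12.5 kg.
Tool frame: the origin (TCP) lies at the very end of the fingers, on their centre line; the grasp point (between the pads) lies 19 mm behind it; z points along the fingers, y is the line along which they close (so a half turn about z gives the same grasp; the last joint's range is limited). The gripper opens to 85 mm and grips with 20 to 120 N. Pads are 22 mm wide; open, the fingers measure 114 mm over their backs; the gripper's body (76 mm by 85 mm) begins 54 mm behind the grasp point. The pads swing forward as they close: fully open they stand 13 mm farther back than shut.
Start: joints at [1.056, 0.351, 1.652, -0, 1.139, -0.085], TCP at [0.229, 0.5, 0.199] pointing down, gripper open.
Joint ranges: [-2.75, 2.75], [-0.79, 2.1], [0.01, 2.65], [-1.57, 4.71], [0.07, 3.14], [-2.87, 2.87]. Speed limits (rad/s): [2.22, 2.22, 2.79, 3.14, 3.14, 3.14].

## Interface

Orientations are given as a 3x3 rotation matrix whose columns are the frame's x, y, z axes.
In Python, from bench import manip gives the robot as it stands. Calls block until the motion is done:
- manip.move_ptp(position, orientation): joint-space move of the TCP to a pose.
- manip.move_l(position, attitude=None, max_speed=0.15): straight line of the TCP; attitude=None keeps the orientation; max_speed is the mean speed in m/s.
- manip.move_j(angles): joint-space move.
- manip.set_gripper(opening, effort=None): opening from 0.0 (shut) to 1.0 (fully open); effort is the grip in N (None keeps the last); returns when the fingers have stopped.
- manip.dwell(seconds).
- manip.inverse_kinematics(position, orientation): joint angles nearest the present ones, or None.
- manip.grab_frame(name): name is "side" or "top" or "wrist"; returns (picture, depth): 384x512x3 uint8, red, green, blue; 384x512 float32, m along the optical axis (not along the pixel's ray), 0 where there is no reading.
- manip.get_calibration(name): a dict with "camera_matrix" (3x3 intrinsics, pixels), "R" (3x3) and "t" (3): a world point X has camera coordinates R X + t. Camera axes: x right, y down, z forward; pixel columns grow to the right and rows downward; lengths in m; the calibration is good to about 2 mm. A picture is of the moment at which its call begins: read the wrist's pose just before it. get_calibration takes no time and is no camera call; for the wrist camera it gives the pose at the moment of the call.
A pose or a line that the arm cannot do raises manip.Unreachable and nothing moves.
- manip.sign_off(): hands the job in; it is judged then, once.
Trained networks look in the newest picture that a camera, given by its name, has taken for a name from the list of things; names that differ only in an ending like _2 or _b are one class to them, and where a whole thing is asked for, a point or a joint stands for the part that bears it (a point fixed in the world has none). Each returns a list of dicts, best first, with "confidence" (0 to 1); they miss things now and then, are a little off and sometimes report something else, mostly with a low value. They report only what shows in the picture. A call takes as long as a camera call. They do not tell look-alikes from the thing itself.
- manip.look_for(camera, name): "at" ([x, y, z] in m, in world coordinates, good to about 4 mm: the middle of the surface that is visible of it).
Readings, each from a call of its own:
- manip.current_time(): time.
- manip.current_qpos(): joint angles.
- manip.current_joint_vel(): joint speeds.
- manip.current_joint_torque(): joint torques, N m.
- manip.current_ee_pos(): TCP position.
- manip.current_tcp_rot(): TCP orientation.
- manip.current_force(): force on the tool from outside, world axes, zero at the start.
- manip.current_ft_torque(): the same for the moment, N m.
- manip.current_grip_width(): opening from 0.0 (shut) to 1.0 (fully open).
- manip.current_grip_force(): force on a finger pad.
Only numpy, scipy, OpenCV 4.12 (cv2) and the standard library are available. Lean on these libraries where they do the work, as an engineer would, in place of code of your own. Each camera call takes 0.05 s, during which the arm holds its last target. There are 200 camera calls.

## Task

Swing the cam lever fully home so that it clamps the waved template against the end stop. Then take the scriber from its rest and, with its point pressed on the panel and its shank held against the template, scribe along the whole waved edge (at least from tick to tick) in one unbroken stroke from the clamp end to the stop end, leaving no stray line on the panel. Hang the scriber upright back in the notch of its rest, leave the template clamped, and do not disturb the tape roll or the cup.

Things in the scene. Friction and masses are not known exactly. Their poses are not given: they have to be found in the camera images.
- lever (a joint): Steel lever of the eccentric (cam) clamp, on an upright pin at the right-hand (-y) end of the jig. 0 = fully open (swung back, away from the robot), 1.40 rad = fully home at its own stop; it grows as the lever swings clockwise seen from above, toward the robot's side. Home, the round cam presses the template's end; the lever stays where it is left. It needs up to about 8 N at the knob.
- lever_knob (a point): Middle (58 mm above the bench) of the black upright knob on the end of that lever, 19 mm diameter, about 38 mm tall (from 20 mm below to 18 mm above this point; the flat lever arm's top is 23 mm below it); it travels on a circle of 85 mm radius about lever_pivot. In the jig's axes the knob lies from the pivot toward -30 degrees (0 = jig +x, 90 = jig +y) when open and toward -110 degrees when home.
- lever_pivot (a point): Point on the upright turning axis of the lever, at the height of the knob's middle, x = +30, y = -125 mm in the jig's frame; turns with the jig (its x axis is the jig's x, its y the jig's y).
- jig: Plywood marking jig screwed to the bench, 230 x 310 x 15 mm; origin on the bench 10 mm to the left (+y) of the base's middle. Its x axis points across the template from the waved front edge to the wooden back fence, its y axis along the template from the cam clamp to the end stop. The two wooden stops reach 33 mm above the bench.
- panel: Grey backer panel, 180 x 209 x 6 mm, fixed on the jig's base under the template; its upper face lies 21 mm above the bench. The line is scribed on it. Origin as the jig's.
- template: Dark hardboard template, loose on the panel, 200 mm long (y), 10 mm thick; straight back edge on the back fence, front edge (toward the robot) waved: x = -0.050 - 0.018 sin(2 pi y / 0.160) m, y from -0.1 to +0.1. Origin on its underside, half-way along, 50 mm before the back edge; axes as the jig's. It starts 1.5 to 5 mm short of the end stop; seated, its origin is at y = +5 mm, x = +25 mm of the jig.
- scriber_grip (a point): Middle of the scriber's handle: round, light wood, 24 mm diameter, 59 mm tall (from 26 mm below to 33 mm above this point, where the tool ends). Hanging upright in the rest, this point is 102 mm above the bench. The handle is taken from above.
- scriber_tip (a point): The scriber's point, 80 mm below scriber_grip. Point and shank stand in one straight line under the handle: the point is sprung, slides up to 6 mm into the shank (0.8 N to start, 2.6 N fully in); the plain steel shank above it (10 mm diameter, from 6.5 mm above the free point up to the flange) is the part that rides against the template's edge.
- scriber_flange (a point): Middle of the underside of the scriber's brass flange (32 mm diameter, 6 mm thick), 36 mm below scriber_grip and 44 mm above the point; the flange rests on the top of the wooden rest.
- rest: Small wooden rest, fixed on the bench, 92 mm wide (y), top 66 mm above the bench, with a 18 mm wide notch in its top board that is open toward the rest's -x side and takes the scriber's shank. Origin on the bench under its middle.
- rest_seat (a point): Point on the rest's top, on the notch's middle line, where the scriber's axis stands when it hangs in the notch; the notch's blind end is 14 mm behind it (+x), its mouth 33 mm in front.
- masking_tape: Bystander: roll of masking tape, 107 mm across, 25 mm high, lying flat; origin under its middle.
- mixing_cup: Bystander: white plastic cup, 71 mm across, 71 mm tall; origin under its middle.
- edge_0 (a point): Point of the template's waved edge at panel height, at y = -100 mm of the template.
- edge_1 (a point): Point of the template's waved edge at panel height, at y = -80 mm of the template (the pale tick near the clamp end).
- edge_2 (a point): Point of the template's waved edge at panel height, at y = -60 mm of the template.
- edge_3 (a point): Point of the template's waved edge at panel height, at y = -40 mm of the template.
- edge_4 (a point): Point of the template's waved edge at panel height, at y = -20 mm of the template.
- edge_5 (a point): Point of the template's waved edge at panel height, at y = +0 mm of the template.
- edge_6 (a point): Point of the template's waved edge at panel height, at y = +20 mm of the template.
- edge_7 (a point): Point of the template's waved edge at panel height, at y = +40 mm of the template.
- edge_8 (a point): Point of the template's waved edge at panel height, at y = +60 mm of the template.
- edge_9 (a point): Point of the template's waved edge at panel height, at y = +80 mm of the template (the pale tick near the stop end).
- edge_10 (a point): Point of the template's waved edge at panel height, at y = +100 mm of the template.
Not all that is in view belongs to the job. Of the things that look like the part that bears scriber_grip, the larger one is meant.

How it is judged:
On the way, in this order (a step that is already met when the one before it is completed fails the run):
1. the cam lever is home and presses the template against the end stop (value of joint lever above 1.28 rad and contact force between lever and template above 2 N and y of template in the frame of jig above 0.003 m), for 0.2 s.
2. the shank rides on the template's edge with the point on the panel at edge_1 (point within 10 mm of it) (horizontal distance between scriber_tip and edge_1 below 0.01 m and contact force between scriber and template above 0.3 N and contact force between scriber and panel above 0.2 N), for 0.04 s.
3. the shank rides on the template's edge with the point on the panel at edge_2 (point within 10 mm of it) (horizontal distance between scriber_tip and edge_2 below 0.01 m and contact force between scriber and template above 0.3 N and contact force between scriber and panel above 0.2 N), for 0.04 s.
4. the shank rides on the template's edge with the point on the panel at edge_3 (point within 10 mm of it) (horizontal distance between scriber_tip and edge_3 below 0.01 m and contact force between scriber and template above 0.3 N and contact force between scriber and panel above 0.2 N), for 0.04 s.
5. the shank rides on the template's edge with the point on the panel at edge_4 (point within 10 mm of it) (horizontal distance between scriber_tip and edge_4 below 0.01 m and contact force between scriber and template above 0.3 N and contact force between scriber and panel above 0.2 N), for 0.04 s.
6. the shank rides on the template's edge with the point on the panel at edge_5 (point within 10 mm of it) (horizontal distance between scriber_tip and edge_5 below 0.01 m and contact force between scriber and template above 0.3 N and contact force between scriber and panel above 0.2 N), for 0.04 s.
7. the shank rides on the template's edge with the point on the panel at edge_6 (point within 10 mm of it) (horizontal distance between scriber_tip and edge_6 below 0.01 m and contact force between scriber and template above 0.3 N and contact force between scriber and panel above 0.2 N), for 0.04 s.
8. the shank rides on the template's edge with the point on the panel at edge_7 (point within 10 mm of it) (horizontal distance between scriber_tip and edge_7 below 0.01 m and contact force between scriber and template above 0.3 N and contact force between scriber and panel above 0.2 N), for 0.04 s.
9. the shank rides on the template's edge with the point on the panel at edge_8 (point within 10 mm of it) (horizontal distance between scriber_tip and edge_8 below 0.01 m and contact force between scriber and template above 0.3 N and contact force between scriber and panel above 0.2 N), for 0.04 s.
10. the shank rides on the template's edge with the point on the panel at edge_9 (point within 10 mm of it) (horizontal distance between scriber_tip and edge_9 below 0.01 m and contact force between scriber and template above 0.3 N and contact force between scriber and panel above 0.2 N), for 0.04 s.
At the end, for the whole second after the job is handed in: Lever above 1.28 rad, cam pressing the template (over 2 N), its end within 2 mm of the end stop; scriber hanging in its notch: flange within 3 mm of the rest's top and 20 mm of rest_seat sideways, upright within 0.12 rad (all of step 1 and horizontal distance between scriber_flange and rest_seat below 0.02 m and z of scriber_flange in the frame of rest_seat between -0.003 and 0.003 m and angle between scriber_grip's own z axis and vertical below 0.12 rad); the robot touches nothing.
It fails at once if the scriber's point scratches the panel more than 20 mm from the edge points (a stray line) (contact force between scriber and panel above 0.3 N and not (distance between scriber_tip and edge_0 below 0.02 m or distance between scriber_tip and edge_1 below 0.02 m or distance between scriber_tip and edge_2 below 0.02 m or distance between scriber_tip and edge_3 below 0.02 m or distance between scriber_tip and edge_4 below 0.02 m or distance between scriber_tip and edge_5 below 0.02 m or distance between scriber_tip and edge_6 below 0.02 m or distance between scriber_tip and edge_7 below 0.02 m or distance between scriber_tip and edge_8 below 0.02 m or distance between scriber_tip and edge_9 below 0.02 m or distance between scriber_tip and edge_10 below 0.02 m)).
It fails at once if in the middle of the line (between edge_2 and edge_8) the point is lifted off or led away more than 20 mm from the edge points (judged up to 30 mm above the panel) (y of scriber_tip in the frame of template between -0.062 and 0.062 m and x of scriber_tip in the frame of template between -0.13 and 0.05 m and z of scriber_tip in the frame of template below 0.03 m and not (distance between scriber_tip and edge_0 below 0.02 m or distance between scriber_tip and edge_1 below 0.02 m or distance between scriber_tip and edge_2 below 0.02 m or distance between scriber_tip and edge_3 below 0.02 m or distance between scriber_tip and edge_4 below 0.02 m or distance between scriber_tip and edge_5 below 0.02 m or distance between scriber_tip and edge_6 below 0.02 m or distance between scriber_tip and edge_7 below 0.02 m or distance between scriber_tip and edge_8 below 0.02 m or distance between scriber_tip and edge_9 below 0.02 m or distance between scriber_tip and edge_10 below 0.02 m)).
It fails at once if the masking tape or the cup is moved more than 20 mm (distance of any of masking_tape, mixing_cup from where it was at the start of the episode above 0.02 m).
It also fails if it takes over 72 s, if anything falls off the work surface, if the arm or the gripper's body presses on something with over 40 N, if the wrist force passes 120 N, or if a joint passes its speed limit or range.

## Working session

There is one attempt and no reset: what is moved stays moved. The work goes in short steps, each a Python script; the robot and the scene stay as the last script left them, time stands still between calls to the robot, and variables do not carry over. Pictures are saved under pics/ and viewed, at most 10 in all, crops included, and the job is handed in when it is done.

```bash
ls; mkdir -p pics; python3 - <<'E'
from bench import manip
import cv2,numpy as np
for c in ["top","side"]:
    p,d=manip.grab_frame(c); cv2.imwrite(f"pics/{c}0.png",p[:,:,::-1]); np.save(f"{c}_d.npy",d)
    k=manip.get_calibration(c); print(c,k["camera_matrix"].round(1).tolist(),k["R"].round(3).tolist(),k["t"].round(3).tolist())
    for n in ["lever_knob","jig","panel","template","scriber_grip","rest","rest_seat","masking_tape","mixing_cup","edge_1","edge_9","lever_pivot","scriber_flange"]:
        try: print(n,[(np.round(o["at"],3).tolist(),round(o["confidence"],2)) for o in manip.look_for(c,n)])
        except Exception as e: print(n,e)
print(manip.current_time())
E
```

```text
pics
top [[404.8, 0.0, 250.9], [0.0, 404.8, 198.4], [0.0, 0.0, 1.0]] [[0.026, -1.0, 0.015], [-0.985, -0.028, -0.168], [0.169, -0.01, -0.986]] [-0.052, 0.485, 1.033]
lever_knob [([0.564, -0.119, 0.028], 0.65), ([0.563, 0.032, 0.034], 0.57)]
jig [([0.497, -0.001, 0.02], 0.96)]
panel [([0.471, 0.018, 0.02], 0.69)]
template [([0.56, 0.029, 0.029], 0.73)]
scriber_grip [([0.206, -0.277, 0.012], 0.69), ([0.427, -0.315, 0.111], 0.64)]
rest [([0.432, -0.306, 0.062], 0.93), ([0.557, 0.029, 0.029], 0.44)]
rest_seat [([0.437, -0.307, 0.066], 0.89)]
masking_tape []
mixing_cup [([0.325, -0.247, 0.021], 0.78), ([0.554, 0.036, 0.03], 0.58)]
edge_1 [([0.559, 0.031, 0.032], 0.82)]
edge_9 [([0.559, 0.031, 0.032], 0.82)]
lever_pivot [([0.498, 0.002, 0.024], 0.6)]
scriber_flange [([0.429, -0.321, 0.11], 0.55), ([0.209, -0.275, 0.012], 0.49)]
side [[463.9, 0.0, 261.5], [0.0, 463.9, 196.4], [0.0, 0.0, 1.0]] [[0.841, -0.54, -0.022], [-0.255, -0.36, -0.898], [0.477, 0.761, -0.44]] [-0.42, 0.179, 1.049]
lever_knob [([0.576, -0.138, 0.031], 0.67)]
jig [([0.488, -0.073, 0.019], 0.81), ([0.573, -0.136, 0.031], 0.33), ([0.554, 0.014, 0.03], 0.22)]
panel [([0.469, -0.0, 0.021], 0.83), ([0.555, 0.014, 0.031], 0.74)]
template [([0.554, 0.011, 0.031], 0.84)]
scriber_grip [([0.426, -0.329, 0.1], 0.97), ([0.553, 0.012, 0.033], 0.61), ([0.21, -0.289, 0.016], 0.56)]
rest [([0.426, -0.345, 0.035], 0.94)]
rest_seat [([0.42, -0.342, 0.036], 0.84)]
masking_tape [([0.651, -0.248, 0.02], 0.97)]
mixing_cup [([0.319, -0.25, 0.048], 0.93)]
edge_1 [([0.551, 0.013, 0.027], 0.65)]
edge_9 [([0.551, 0.013, 0.027], 0.65)]
lever_pivot [([0.428, -0.33, 0.099], 0.61), ([0.493, -0.067, 0.019], 0.59)]
scriber_flange [([0.43, -0.332, 0.099], 0.78), ([0.205, -0.288, 0.01], 0.59), ([0.571, -0.136, 0.036], 0.3)]
1.4
```

View pics/top0.png

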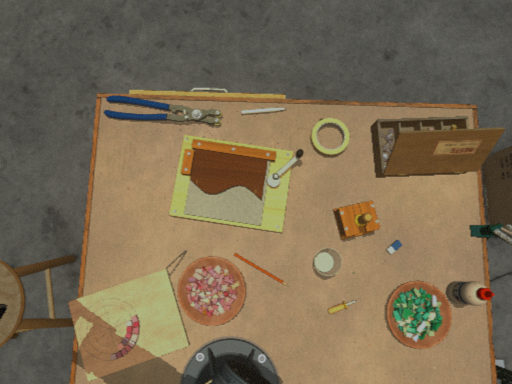

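View pics/side0.png

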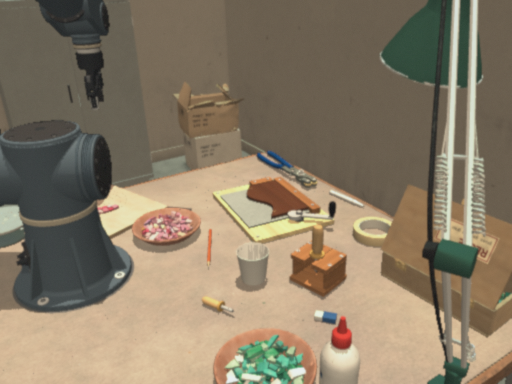

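```bash
cat > h.py <<'E'
from bench import manip
import cv2,numpy as np
def cam(c):
    k=manip.get_calibration(c); return np.array(k["camera_matrix"]),np.array(k["R"]),np.array(k["t"])
def pix(k,u,v,z):
    """pixel ray met with plane z"""
    K,R,t=k; r=R.T@np.linalg.inv(K)@np.array([u,v,1.]); o=-R.T@t
    return o+r*(z-o[2])/r[2]
def proj(k,X):
    K,R,t=k; c=K@(R@np.asarray(X,float)+t); return c[:2]/c[2]
def down(a):
    """tool down, closing line (tool y) along world angle a"""
    y=np.array([np.cos(a),np.sin(a),0]); z=np.array([0,0,-1.]); return np.column_stack([np.cross(y,z),y,z])
def snap(c,name):
    k=cam(c); p,d=manip.grab_frame(c); cv2.imwrite(f"pics/{name}.png",p[:,:,::-1]); np.savez(f"{name}.npz",K=k[0],R=k[1],t=k[2],p=p,d=d); return k,p,d
E
python3 - <<'E'
from h import *
Rt=manip.current_tcp_rot();p=manip.current_ee_pos();K,R,t=cam("wrist")
print(Rt.round(2).tolist(),p,K.round(0).tolist(),"cam in tool",(Rt.T@(-R.T@t-p)).round(3),"axes in tool",(Rt.T@R.T).round(2).tolist())
# jig corners from top
img=cv2.imread("pics/top0.png");hsv=cv2.cvtColor(img,cv2.COLOR_BGR2HSV)
print([hsv[y,x].tolist() for x,y in [(180,205),(285,200),(225,210),(225,180),(230,152),(150,170)]])
E
```

```text
[[-0.91, 0.42, -0.0], [0.42, 0.91, -0.0], [0.0, -0.0, -1.0]] [0.22914328 0.49996474 0.19898704] [[312.0, 0.0, 255.0], [0.0, 312.0, 195.0], [0.0, 0.0, 1.0]] cam in tool [ 0.074 -0.    -0.175] axes in tool [[-0.0, -0.96, -0.29], [1.0, -0.0, 0.0], [-0.0, -0.29, 0.96]]
[[31, 119, 178], [33, 104, 177], [27, 63, 159], [12, 178, 103], [15, 204, 164], [17, 101, 170]]
```

```bash
python3 - <<'E'
from h import *
manip.move_ptp([0.50,-0.03,0.27],down(0.0))
snap("wrist","w_jig")
manip.move_ptp([0.42,-0.27,0.27],down(0.0))
k,p,d=snap("wrist","w_rest")
for n in ["scriber_grip","rest_seat","rest"]: print(n,[(np.round(o["at"],3).tolist(),round(o["confidence"],2)) for o in manip.look_for("wrist",n)])
print(manip.current_time(),manip.current_qpos())
E
```

```text
scriber_grip [([0.429, -0.315, 0.117], 0.66), ([0.21, -0.275, 0.014], 0.62), ([0.572, -0.087, 0.021], 0.38)]
rest_seat [([0.441, -0.304, 0.067], 0.77), ([0.592, -0.083, 0.025], 0.48)]
rest [([0.445, -0.304, 0.063], 0.79)]
4.7917 [-6.62500976e-01  1.89150694e-01  1.68608779e+00  1.14599908e-04
  1.26624761e+00 -6.64196501e-01]
```

View pics/w_jig.png

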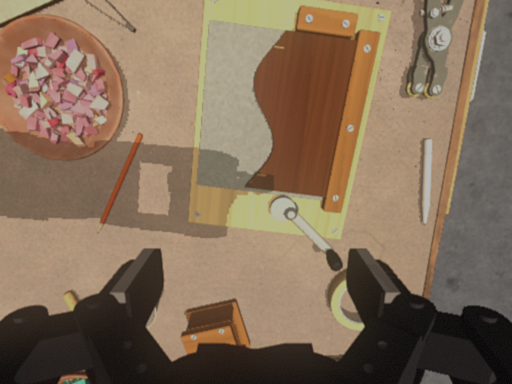

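View pics/w_rest.png

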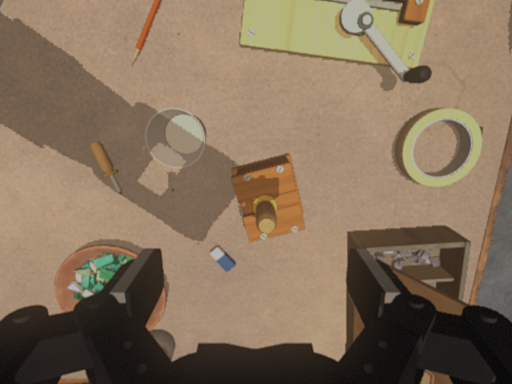

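```bash
python3 - <<'E'
from h import *
def world(f):
    D=np.load(f);K,R,t=D["K"],D["R"],D["t"];d=D["d"];v,u=np.mgrid[:384,:512]
    c=np.stack([(u-K[0,2])/K[0,0]*d,(v-K[1,2])/K[1,1]*d,d],-1); W=(c-t)@R; W[d==0]=9; return D,W
D,W=world("w_jig.npz")
for u,v in [(160,50),(300,20),(100,250),(210,205),(230,80),(310,120),(200,40)]: print((u,v),W[v,u].round(4))
D2,W2=world("w_rest.npz")
# rectified height+colour of rest
p=D2["p"]; crop=cv2.resize(p[140:260,200:320],None,fx=5,fy=5,interpolation=cv2.INTER_CUBIC)
z=np.clip(W2[140:260,200:320,2]/0.14*255,0,255).astype(np.uint8); 
cr2=cv2.resize(D["p"][150:280,180:360],None,fx=3,fy=3,interpolation=cv2.INTER_CUBIC)
cv2.imwrite("pics/crop_rest.png",crop[:,:,::-1])
D3=cv2.imread("pics/side0.png")[210:300,280:360]; cv2.imwrite("pics/crop_side.png",cv2.resize(D3,None,fx=6,fy=6,interpolation=cv2.INTER_CUBIC))
# jig mask
m=((W[...,2]>0.009)&(W[...,2]<0.05)).astype(np.uint8); m=cv2.morphologyEx(m,cv2.MORPH_OPEN,np.ones((3,3)));n,l,s,c=cv2.connectedComponentsWithStats(m)
lab=l[40,200]; print(s[lab])
P=W[l==lab]; 
r=cv2.minAreaRect(P[:,:2].astype(np.float32)*1000); print(r)
# rest mask at top
m=(W2[...,2]>0.058)&(W2[...,2]<0.070); n,l,s,c=cv2.connectedComponentsWithStats(m.astype(np.uint8)); 
lab=l[180,250]; print(lab,s[lab]);P=W2[l==lab]; print(P[:,2].mean(),cv2.minAreaRect(P[:,:2].astype(np.float32)*1000))
m=(W2[...,2]>0.08)&(W2[...,2]<0.15);m[240:]=0; m[:,:220]=0;m[:,310:]=0;P=W2[m];print(len(P),P.min(0),P.max(0))
T=P[P[:,2]>0.128];print("handle top",len(T),T.mean(0),T.min(0),T.max(0))
E
```

```text
(160, 50) [3.752e-01 1.082e-01 2.000e-04]
(300, 20) [0.5521 0.136  0.0326]
(100, 250) [ 0.2562 -0.1794  0.    ]
(210, 205) [ 0.434  -0.1     0.0149]
(230, 80) [0.4672 0.0701 0.0212]
(310, 120) [0.5702 0.021  0.0305]
(200, 40) [ 0.4278  0.1202 -0.0005]
[     0      0    512    384 136264]
((4446.2138671875, 4377.2041015625), (12840.65234375, 1883.21728515625), 53.774417877197266)
22 [ 231  161   74   81 3182]
0.06555569404548682 ((437.0323486328125, -320.6032409667969), (75.91636657714844, 92.51991271972656), 14.616422653198242)
573 [ 0.42065693 -0.33139276  0.08134829] [ 0.44298155 -0.31045446  0.13764708]
handle top 316 [ 0.43128469 -0.32015204  0.1340652 ] [ 0.42065693 -0.33139276  0.12801642] [ 0.44235978 -0.31081893  0.13764708]
```

View pics/crop_rest.png

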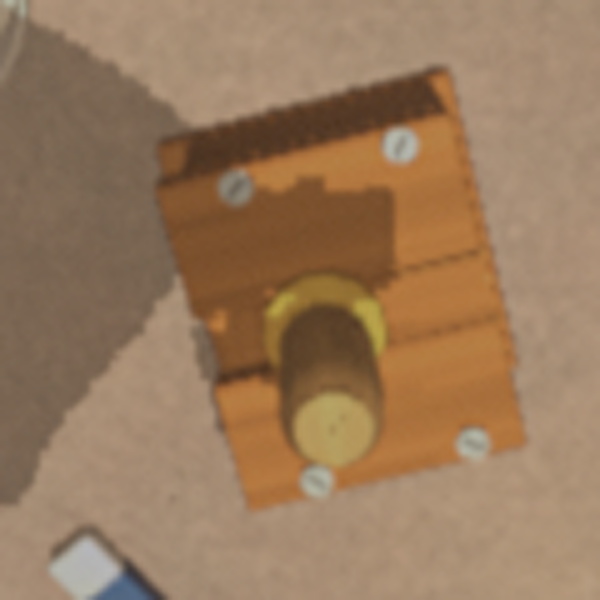

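View pics/crop_side.png

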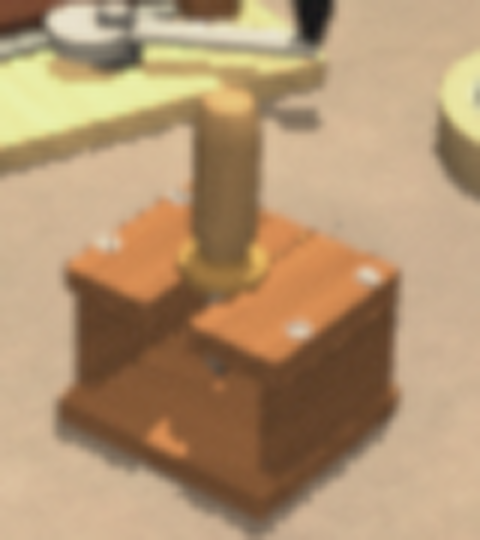

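```bash
cat > fit.py <<'E'
from h import *
from scipy.optimize import least_squares
def world(f):
    D=np.load(f);K,R,t=D["K"],D["R"],D["t"];d=D["d"];v,u=np.mgrid[:384,:512]
    c=np.stack([(u-K[0,2])/K[0,0]*d,(v-K[1,2])/K[1,1]*d,d],-1); W=(c-t)@R; W[d==0]=9; return D,W
D,W=world("w_jig.npz")
m=((W[...,2]>0.009)&(W[...,2]<0.05)).astype(np.uint8); m[242:]=0
n,l,s,c=cv2.connectedComponentsWithStats(cv2.morphologyEx(m,cv2.MORPH_OPEN,np.ones((3,3)))); J=l==l[205,210]
k=(D["K"],D["R"],D["t"])
# edge pixels: left/right per row, bottom per column (sub-half-pixel), at z=0.015 (top rim)
L=[];Rr=[];B=[]
for v in range(15,205,2):
    u=np.where(J[v])[0]; 
    if len(u): L.append(pix(k,u.min()-.5,v,.015)[:2]); Rr.append(pix(k,u.max()+.5,v,.015)[:2])
for u in range(205,325,2):
    v=np.where(J[:,u])[0]; B.append(pix(k,u,v.max()+.5,.015)[:2])
L,Rr,B=map(np.array,(L,Rr,B))
def res(q):
    x,y,a=q; M=np.array([[np.cos(a),np.sin(a)],[-np.sin(a),np.cos(a)]]); f=lambda P:(P-[x,y])@M.T
    return np.r_[f(L)[:,0]+.115,f(Rr)[:,0]-.115,f(B)[:,1]+.165]
r=least_squares(res,[0.5,0.0,-0.1],loss="soft_l1",f_scale=0.001); q=r.x
n=len(L);e=res(q);print("jig",q.round(4),np.degrees(q[2]),"med res",[np.median(e[:n]),np.median(e[n:2*n]),np.median(e[2*n:])])
np.save("jig.npy",q)
def jig(x,y,z): c,s_=np.cos(q[2]),np.sin(q[2]); return np.array([q[0]+c*x-s_*y,q[1]+s_*x+c*y,z])
im=D["p"][:,:,::-1].copy()
def draw(k,P,col):
    u,v=proj(k,P); cv2.circle(im,(int(round(u)),int(round(v))),2,col,-1)
for x,y in [(-.115,-.165),(.115,-.165),(.115,.145)]: draw(k,jig(x,y,.015),(0,0,255))
draw(k,jig(.03,-.125,.045),(255,0,0)); kn=jig(.03+.085*np.cos(np.radians(-30)),-.125-.085*.5,.076); draw(k,kn,(0,255,0))
for y in np.arange(-.1,.101,.02): draw(k,jig(.025-.05-.018*np.sin(2*np.pi*y/.16),y+.002,.031),(255,255,0))
cv2.imwrite("pics/fit.png",cv2.resize(im[0:290,170:400],None,fx=2,fy=2)); print("knob",kn)
E
python3 fit.py
```

```text
jig [ 0.534   0.0238 -0.1262] -7.2284418545833935 med res [np.float64(0.0007587709433464901), np.float64(-0.0007352234326592905), np.float64(7.989512339871829e-05)]
knob [ 0.61575753 -0.15543314  0.076     ]
```

View pics/fit.png

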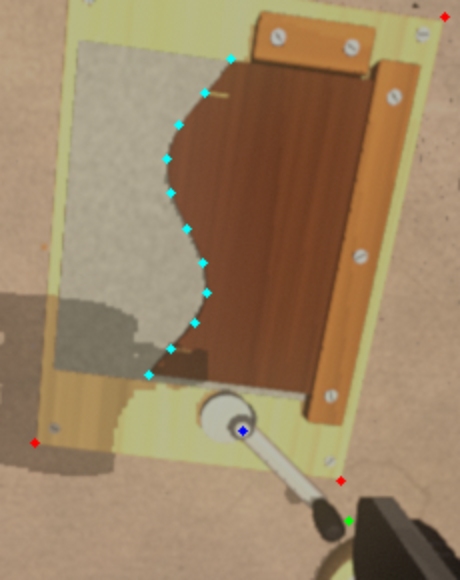

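```bash
cat >> h.py <<'E'
import os
if os.path.exists("jig.npy"):
    q=np.load("jig.npy")
    def jig(x,y,z): c,s=np.cos(q[2]),np.sin(q[2]); return np.array([q[0]+c*x-s*y,q[1]+s*x+c*y,z])
    def knob(deg,z,r=.085): a=np.radians(deg); return jig(.03+r*np.cos(a),-.125+r*np.sin(a),z)
E
python3 - <<'E'
from h import *
D=np.load("w_jig.npz");k=(D["K"],D["R"],D["t"])
P=pix(k,170+332/2,533/2,.076)[:2]-jig(.03,-.125,0)[:2]; phi=np.degrees(np.arctan2(P[1],P[0])-q[2]); print("phi",phi,np.linalg.norm(P))
A=lambda deg: down(np.radians(deg+90)+q[2])
phi=float(np.clip(phi,-45,-30))
manip.move_ptp(knob(phi,.14),A(phi)); manip.set_gripper(0.6,40); 
manip.move_l(knob(phi,.041)); manip.set_gripper(0.0,40)
print(manip.current_grip_width(),manip.current_grip_force(),manip.current_force(),manip.current_time())
n=10
for i,d in enumerate(np.linspace(phi,-110,n+1)[1:]):
    manip.move_l(knob(d,.041),A(d),max_speed=.06); print(round(d),manip.current_force().round(1))
print(manip.current_time())
E
```

```text
phi -39.141413538532156 0.08445180230259806
-0.002112980411575789 4.3889849908373435 [-0.60837281 -0.72448738  9.00832386] 7.55
-46 [ 0.1  0.  10. ]
-53 [0.6 0.6 8.6]
-60 [-0.5  1.3  9.4]
-67 [-0.3  1.3  8.6]
-75 [-0.   1.2 10.7]
-82 [-0.2  2.4  9.9]
-89 [-0.8  1.8  9.8]
-96 [-0.   3.3 10. ]
-103 [0.7 2.7 9.5]
-110 [ 0.8  2.  10.2]
10.8
```

```bash
python3 - <<'E'
from h import *
print(manip.current_ee_pos(),manip.current_grip_width(),jig(.03,-.125,0))
manip.move_l(manip.current_ee_pos()+[0,0,.12]); print(manip.current_force())
manip.move_ptp([0.50,-0.03,0.27],down(0.0)); print(manip.current_force())
k,p,d=snap("wrist","w_jig2"); cv2.imwrite("pics/w2.png",cv2.resize(p[100:290,170:430],None,fx=2.5,fy=2.5)[:,:,::-1])
E
```

```text
[ 0.5103982  -0.17982254  0.04262244] 0.0007794821286194401 [ 0.548078   -0.10400862  0.        ]
[ 0.14072312  0.27100626 -0.19014708]
[-0.48087043 -0.4854473   0.18937108]
```

View pics/w2.png

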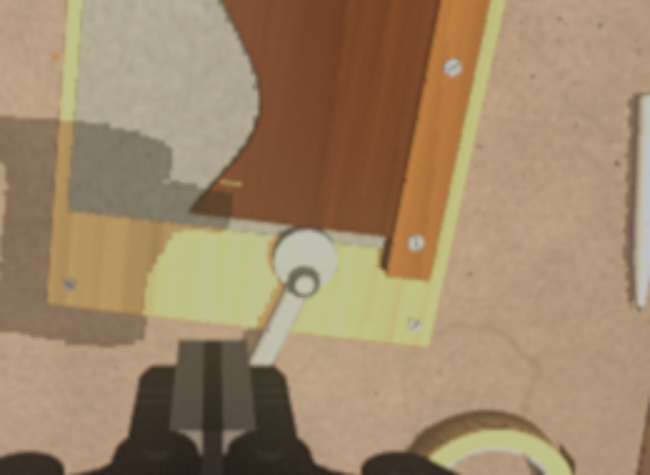

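```bash
python3 - <<'E'
from h import *
D=np.load("w_jig2.npz");k=(D["K"],D["R"],D["t"])
for z in (.03,.035):
  P=pix(k,170+258/2.5,100+362/2.5,z)[:2]-jig(.03,-.125,0)[:2]; print("phi",np.degrees(np.arctan2(P[1],P[0])-q[2]),np.linalg.norm(P))
manip.move_ptp([0.36,-0.15,0.30],down(np.pi/2)@np.diag([1,1,1])); 
k,p,d=snap("wrist","w3"); cv2.imwrite("pics/w3.png",p[:,:,::-1])
print([(np.round(o["at"],3).tolist(),round(o["confidence"],2)) for o in manip.look_for("wrist","lever_knob")],"home",knob(-110,.058), manip.current_time())
print(proj(k,knob(-110,.076)),proj(k,knob(-90,.076)),k[0][0,0])
E
```

```text
phi -106.64369118163505 0.057693646668010544
phi -107.94415419362788 0.05562933172976683
[([0.539, -0.085, 0.032], 0.78)] home [ 0.50918715 -0.17958971  0.058     ] 14.3667
[233.73813468 264.72071158] [228.12616242 282.07621077] 312.3507772179197
```

View pics/w3.png

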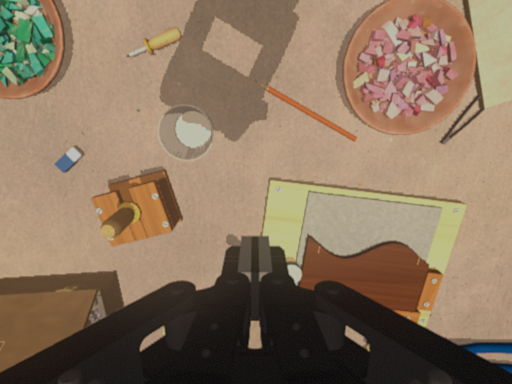

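```bash
python3 - <<'E'
from h import *
A=lambda deg: down(np.radians(deg+90)+q[2])
manip.set_gripper(0.0,60)
manip.move_ptp(knob(-78,.13),A(-78)); manip.move_l(knob(-78,.046)); print(manip.current_force().round(1),manip.current_ee_pos()[2])
for d in np.arange(-81,-112,-2.):
    manip.move_l(knob(d,.046),A(d),max_speed=.06); f=manip.current_force(); a=np.radians(d-90)+q[2]; ft=-f[0]*np.cos(a)-f[1]*np.sin(a)
    p=manip.current_ee_pos(); P=p[:2]-jig(.03,-.125,0)[:2]
    print(d,f.round(1),"tang",round(ft,1),"act",round(np.degrees(np.arctan2(P[1],P[0])-q[2]),1))
    if ft>22: break
print(manip.current_time())
E
```

```text
[0.2 0.3 0.6] 0.0469371570522038
-81.0 [ 0.3 -0.3  0. ] tang 0.3 act -80.7
-83.0 [ 0.4 -0.5 -0.8] tang 0.4 act -82.8
-85.0 [-0.1 -0.4 -0.6] tang -0.0 act -84.9
-87.0 [-0.7 -0.3 -0.7] tang -0.7 act -86.9
-89.0 [-0.1  0.1  0.4] tang -0.1 act -89.0
-91.0 [-0.2  0.5  0.3] tang -0.3 act -91.0
-93.0 [-0.6  0.5  0.2] tang -0.7 act -92.9
-95.0 [-0.7  0.3  0. ] tang -0.8 act -95.0
-97.0 [ 0.2 -0.4 -0.5] tang 0.3 act -96.9
-99.0 [-0.2  1.3 -0.3] tang -0.5 act -99.0
-101.0 [0.  0.2 0.2] tang -0.0 act -101.0
-103.0 [ 0.7 -0.7  0. ] tang 0.9 act -102.9
-105.0 [ 0.3  0.1 -0.2] tang 0.2 act -105.0
-107.0 [ 0.4  0.4 -1. ] tang 0.2 act -107.0
-109.0 [ 0.2  0.4 -0.4] tang -0.0 act -109.0
-111.0 [-0.5  0.   1. ] tang -0.4 act -110.9
20.7083
```

```bash
cat >> h.py <<'E'
def world(f):
    D=np.load(f);K,R,t=D["K"],D["R"],D["t"];d=D["d"];v,u=np.mgrid[:384,:512]
    c=np.stack([(u-K[0,2])/K[0,0]*d,(v-K[1,2])/K[1,1]*d,d],-1); W=(c-t)@R; W[d==0]=9; return D,W
def injig(P): c,s=np.cos(q[2]),np.sin(q[2]); return (P[...,:2]-q[:2])@np.array([[c,-s],[s,c]])
E
python3 - <<'E'
from h import *
manip.move_l(manip.current_ee_pos()+[0,0,.1]); manip.move_ptp([0.40,0.05,0.32],down(0.0))
snap("top","t4"); snap("side","s4"); snap("wrist","w4")
for f in ("w_jig","w4","t4","s4"):
    D,W=world(f+".npz"); P=injig(W)-[.03,-.125]; r=np.hypot(P[...,0],P[...,1]); a=np.degrees(np.arctan2(P[...,1],P[...,0]))
    for lo,hi in ((.025,.04),(.045,.09)):
        m=(r>.045)&(r<.115)&(W[...,2]>lo)&(W[...,2]<hi)&(a<10)
        if m.any(): print(f,lo,m.sum(),"ang",np.percentile(a[m],[5,50,95]).round(1),"r",np.percentile(r[m],[5,50,95]).round(3),"z",W[m][:,2].max().round(3))
E
```

```text
w_jig 0.025 266 ang [-43.7 -37.1   8.6] r [0.047 0.063 0.08 ] z 0.039
w_jig 0.045 250 ang [-43.6 -37.7 -32.9] r [0.076 0.08  0.089] z 0.077
w4 0.025 127 ang [-113.8 -107.7    8.9] r [0.046 0.057 0.069] z 0.036
t4 0.025 67 ang [-113.6 -107.7  -23.3] r [0.047 0.062 0.077] z 0.038
t4 0.045 52 ang [-113.  -108.6 -101.8] r [0.075 0.082 0.089] z 0.078
s4 0.025 66 ang [-112.4 -102.3    8.4] r [0.049 0.065 0.091] z 0.039
s4 0.045 99 ang [-112.1 -107.4 -101.9] r [0.085 0.093 0.096] z 0.079
```

```bash
python3 - <<'E'
from h import *
tcp=manip.current_ee_pos(); Rt=manip.current_tcp_rot(); print(tcp,manip.current_grip_width())
for f in ("w4",):
    D,W=world(f+".npz"); T=(W-tcp)@Rt
    for v in range(225,300,6): print(v,[T[v,u].round(3).tolist() for u in (246,264)])
D,W=world("w_jig.npz"); T=(W-[.5,-.03,.27])@Rt
for v in range(245,300,8): print(v,[T[v,u].round(3).tolist() for u in (150,360)])
D,W=world("s4.npz"); T=(W-tcp)@Rt; m=(np.abs(T[...,0])<.03)&(np.abs(T[...,1])<.05)&(T[...,2]>-.08)&(T[...,2]<.05); print("side: max tool z",m.sum(),np.sort(T[m][:,2])[-5:])
E
```

```text
[0.40024542 0.04941808 0.3191938 ] 0.004136470755642149
225 [[-0.129, -0.016, 0.321], [-0.122, 0.014, 0.304]]
231 [[-0.139, -0.016, 0.319], [-0.133, 0.014, 0.305]]
237 [[0.011, -0.005, -0.038], [0.011, 0.003, -0.037]]
243 [[0.012, -0.005, -0.045], [0.012, 0.003, -0.045]]
249 [[0.011, -0.005, -0.05], [0.012, 0.003, -0.051]]
255 [[0.011, -0.005, -0.056], [0.011, 0.003, -0.056]]
261 [[0.011, -0.005, -0.061], [0.011, 0.002, -0.061]]
267 [[0.011, -0.005, -0.066], [0.011, 0.002, -0.065]]
273 [[0.011, -0.005, -0.07], [0.011, 0.002, -0.07]]
279 [[0.013, -0.004, -0.076], [0.012, 0.002, -0.076]]
285 [[0.013, -0.004, -0.08], [0.012, 0.002, -0.08]]
291 [[0.012, -0.004, -0.084], [0.012, 0.002, -0.083]]
297 [[0.011, -0.004, -0.085], [0.013, 0.002, -0.087]]
245 [[-0.142, -0.164, 0.271], [-0.14, 0.164, 0.27]]
253 [[0.012, -0.046, -0.054], [0.012, 0.043, -0.054]]
261 [[0.011, -0.044, -0.06], [0.012, 0.041, -0.062]]
269 [[0.008, -0.044, -0.061], [0.009, 0.041, -0.062]]
277 [[0.005, -0.044, -0.062], [0.006, 0.041, -0.063]]
285 [[0.002, -0.044, -0.063], [0.003, 0.041, -0.064]]
293 [[-0.001, -0.044, -0.063], [-0.0, 0.041, -0.065]]
side: max tool z 234 [-0.03574855 -0.03536456 -0.03528053 -0.03480189 -0.03443448]
```

```bash
cat >> h.py <<'E'
TIP=.0355  # true fingertips end this far behind the reported TCP (measured by depth, side and wrist)
E
python3 - <<'E'
from h import *
A=lambda deg: down(np.radians(deg+90)+q[2])
z=.048-TIP
manip.move_ptp(knob(-78,.12),A(-78)); manip.move_l(knob(-78,z)); print(manip.current_force().round(1),manip.current_ee_pos()[2])
for d in np.arange(-83,-112,-1.5):
    manip.move_l(knob(d,z),A(d),max_speed=.06); f=manip.current_force(); a=np.radians(d-90)+q[2]; ft=-f[0]*np.cos(a)-f[1]*np.sin(a)
    print(d,f.round(1),"tang",round(ft,1))
    if ft>20: break
print(manip.current_time())
manip.move_l(knob(-80,z),A(-80)); manip.move_l(knob(-80,.1))
manip.move_ptp([0.40,0.05,0.32],down(0.0))
snap("top","t5"); snap("wrist","w5")
D,W=world("t5.npz"); P=injig(W)-[.03,-.125]; r=np.hypot(P[...,0],P[...,1]); a=np.degrees(np.arctan2(P[...,1],P[...,0]))
m=(r>.06)&(r<.115)&(W[...,2]>.045)&(W[...,2]<.09)&(a<10); print("knob ang",a[m].mean())
# template: clamp-side end y in jig at z~.031, vs the panel
for f in ("w_jig","w5"):
    D,W=world(f+".npz"); J=injig(W); m=(np.abs(W[...,2]-.031)<.003)&(J[...,0]>.02)&(J[...,0]<.07)&(J[...,1]>-.12)&(J[...,1]<.05); print(f,"template end y",np.sort(J[m][:,1])[[0,5,20]])
print(manip.current_time())
E
```

```text
[-0.4  0.  -0.6] 0.013494655603467284
-83.0 [0.1 0.3 1.6] tang 0.1
-84.5 [ 0.2  0.4 -0.4] tang 0.2
-86.0 [-0.3 -0.1 -0.3] tang -0.3
-87.5 [-0.4  0.   0.8] tang -0.4
-89.0 [ 1.1 -0.2 -0.1] tang 1.1
-90.5 [ 1.8 -0.1  0. ] tang 1.8
-92.0 [2.2 0.4 0.2] tang 2.1
-93.5 [ 6.8 -1.4 -3.2] tang 7.0
-95.0 [16.5 -2.7 -8.5] tang 16.7
-96.5 [ 26.4  -7.9 -16.5] tang 27.5
27.55
knob ang -111.81646077767878
w_jig template end y [-0.119689   -0.10627831 -0.09752605]
w5 template end y [-0.11808924 -0.11295308 -0.09838905]
30.1667
```

```bash
python3 - <<'E'
from h import *
s=np.array([.4315,-.321]); Rg=down(q[2])
manip.set_gripper(0.65,60)
manip.move_ptp([*s,.16],Rg); manip.move_l([*s,.0475]); manip.set_gripper(0.0,60)
p0=manip.current_ee_pos(); print("grip",manip.current_grip_width()*85,manip.current_grip_force(),p0,manip.current_force().round(1))
np.save("p0.npy",p0)
manip.move_l([*s,.0475+.08]); print(manip.current_grip_width()*85,manip.current_force().round(1),manip.current_time())
st=jig(-.075,-.09,.0475+.08)
manip.move_l(st,max_speed=.2); manip.dwell(.1); print(manip.current_force().round(2),manip.current_time())
snap("wrist","w6"); snap("side","s6")
for f in ("w6","s6"):
    D,W=world(f+".npz"); T=(W-manip.current_ee_pos())@manip.current_tcp_rot()
    m=(np.abs(T[...,0])<.03)&(np.abs(T[...,1])<.03)&(T[...,2]>-.035)&(T[...,2]<.06); print(f,m.sum(),[(round(a,3),T[m&(T[...,2]>a)&(T[...,2]<a+.01)].mean(0).round(3).tolist()) for a in np.arange(-.035,.06,.01) if (m&(T[...,2]>a)&(T[...,2]<a+.01)).any()])
E
```

```text
grip 22.58100426023648 58.3180046081543 [ 0.43181368 -0.32129102  0.04833201] [-1.7  1.2  5.6]
22.84090735312082 [-0.6 -0.7 -1.8] 34.2083
[ 0.63  0.3  -0.59] 35.7833
w6 1076 [(np.float64(-0.035), [0.007, -0.001, -0.032]), (np.float64(-0.025), [0.008, -0.001, -0.023]), (np.float64(0.005), [0.003, -0.001, 0.013]), (np.float64(0.015), [0.003, -0.001, 0.017])]
s6 124 [(np.float64(-0.035), [-0.009, -0.004, -0.028]), (np.float64(-0.025), [-0.011, -0.005, -0.022]), (np.float64(-0.015), [-0.006, -0.002, -0.01]), (np.float64(-0.005), [-0.005, -0.002, -0.0]), (np.float64(0.005), [-0.005, -0.002, 0.01]), (np.float64(0.015), [-0.004, -0.002, 0.018])]
```

```bash
cat > scribe.py <<'E'
from h import *
f0=manip.current_force(); OFF=np.array([-.001,-.0015])  # scriber axis from TCP, jig axes
c,s=np.cos(q[2]),np.sin(q[2])
def pose(y,press,z):
    e=np.array([.025-.05-.018*np.sin(2*np.pi*y/.16), .005+y]); sl=-.018*2*np.pi/.16*np.cos(2*np.pi*y/.16)
    n=np.array([1,-sl])/np.hypot(1,sl); t=e-n*(.005-press)-OFF
    return jig(*t,z), np.array([c*n[0]-s*n[1],s*n[0]+c*n[1]])
def fn(n): f=np.mean([manip.current_force() for _ in range(3)],0)-f0; return -f[:2]@n,f[2]
Z=.0435; y=-.093; press=-.006
P,n=pose(y,press,.075); manip.move_l(P,max_speed=.2); f0=np.mean([manip.current_force() for _ in range(5)],0)
P,n=pose(y,press,Z); manip.move_l(P,max_speed=.08); F,fz=fn(n); print("down",round(F,1),round(fz,1),manip.current_ee_pos()[2])
if fz<.9: Z-=.0012
while F<4 and press<.006:
    press+=.001; P,n=pose(y,press,Z); manip.move_l(P,max_speed=.05); F,fz=fn(n)
print("contact press",press,F,fz,manip.current_time())
log=[]
while y<.0925 and F>-3:
    y+=.005; press+=np.clip((4.5-F)*.00014,-.0008,.001)
    P,n=pose(y,press,Z); manip.move_l(P,max_speed=.05); F,fz=fn(n); log.append((round(y*1e3),round(press*1e3,1),round(F,1),round(fz,1)))
    if press>.009: break
print(log,manip.current_time())
if y>=.09:
    P,n=pose(y,press-.003,Z); P[2]+=.004
    P=manip.current_ee_pos(); P[2]=.13; manip.move_l(P,max_speed=.15)
    print("up",manip.current_time(),manip.current_grip_width()*85)
E
python3 scribe.py
```

```text
down 1.8 1.6 0.04386488548631653
contact press 0.002 5.063856297144069 3.4520194487952027 38.8917
[(-88, np.float64(1.9), np.float64(4.5), np.float64(1.1)), (-83, np.float64(1.9), np.float64(5.7), np.float64(1.2)), (-78, np.float64(1.7), np.float64(5.0), np.float64(1.2)), (-73, np.float64(1.7), np.float64(5.0), np.float64(2.2)), (-68, np.float64(1.6), np.float64(5.0), np.float64(-0.1)), (-63, np.float64(1.5), np.float64(5.6), np.float64(1.1)), (-58, np.float64(1.4), np.float64(5.3), np.float64(1.2)), (-53, np.float64(1.3), np.float64(5.3), np.float64(1.8)), (-48, np.float64(1.2), np.float64(5.5), np.float64(0.9)), (-43, np.float64(1.0), np.float64(6.2), np.float64(2.5)), (-38, np.float64(0.8), np.float64(5.9), np.float64(2.6)), (-33, np.float64(0.6), np.float64(5.9), np.float64(1.4)), (-28, np.float64(0.4), np.float64(5.4), np.float64(2.3)), (-23, np.float64(0.3), np.float64(6.6), np.float64(2.4)), (-18, np.float64(-0.0), np.float64(4.7), np.float64(2.9)), (-13, np.float64(-0.1), np.float64(5.2), np.float64(3.5)), (-8, np.float64(-0.2), np.float64(5.4), np.float64(2.7)), (-3, np.floa
[... 524 characters left out ...]
 np.float64(3.1), np.float64(2.0)), (47, np.float64(0.9), np.float64(2.1), np.float64(1.4)), (52, np.float64(1.2), np.float64(2.1), np.float64(1.4)), (57, np.float64(1.5), np.float64(3.8), np.float64(2.1)), (62, np.float64(1.6), np.float64(3.6), np.float64(1.7)), (67, np.float64(1.7), np.float64(4.1), np.float64(2.2)), (72, np.float64(1.8), np.float64(4.8), np.float64(1.8)), (77, np.float64(1.8), np.float64(4.7), np.float64(0.9)), (82, np.float64(1.7), np.float64(4.9), np.float64(0.1)), (87, np.float64(1.7), np.float64(5.6), np.float64(0.9)), (92, np.float64(1.5), np.float64(5.4), np.float64(2.3)), (97, np.float64(1.4), np.float64(3.8), np.float64(0.2))] 48.9333
up 49.6583 22.245236393834237
```

```bash
python3 - <<'E'
from h import *
s=np.array([.4315,-.321])
manip.move_l([*s,.1295],max_speed=.25); manip.dwell(.1); f0=manip.current_force()
snap("wrist","w7"); D,W=world("w7.npz"); T=(W-manip.current_ee_pos())@manip.current_tcp_rot()
m=(np.abs(T[...,0])<.03)&(np.abs(T[...,1])<.03)&(T[...,2]>-.035)&(T[...,2]<.04)
print([(round(a,3),T[m&(T[...,2]>a)&(T[...,2]<a+.01)].mean(0).round(3).tolist()) for a in np.arange(-.035,.04,.01) if (m&(T[...,2]>a)&(T[...,2]<a+.01)).any()])
for z in (.09,.07,.055,.050,.0485):
    manip.move_l([*s,z],max_speed=.1); f=manip.current_force()-f0; print(z,f.round(1),manip.current_ee_pos().round(4),manip.current_time())
    if abs(f).max()>8: break
E
```

```text
[(np.float64(-0.035), [0.008, -0.002, -0.032]), (np.float64(-0.025), [0.008, -0.001, -0.023]), (np.float64(0.005), [0.003, -0.001, 0.012]), (np.float64(0.015), [0.003, -0.001, 0.017])]
0.09 [0.5 0.  0.7] [ 0.4316 -0.3211  0.0902] 52.35
0.07 [0.2 0.7 0.1] [ 0.4315 -0.321   0.0701] 52.7
0.055 [0.9 0.1 0.2] [ 0.4314 -0.3209  0.055 ] 53.0
0.05 [-0.6  0.8 -0.8] [ 0.4315 -0.321   0.05  ] 53.25
0.0485 [0.5 0.2 0.1] [ 0.4315 -0.321   0.0486] 53.5
```

```bash
python3 - <<'E'
from h import *
s=np.array([.4315,-.321])
for z in (.0478,.0472,.0466):
    f0=manip.current_force(); manip.move_l([*s,z],max_speed=.05); f=manip.current_force(); print(z,f.round(1),manip.current_ee_pos()[2])
    if f[2]>3: break
manip.set_gripper(0.65); manip.dwell(.2); manip.move_l([*s,.16],max_speed=.15)
manip.move_ptp([0.35,-0.02,0.33],down(0.0))
k,p,d=snap("wrist","w8"); k2,p2,d2=snap("top","t8"); snap("side","s8")
for f in ("t8","s8"):
    D,W=world(f+".npz"); r=np.hypot(W[...,0]-.4315,W[...,1]+.321)
    for lo,hi in ((.069,.08),(.085,.125),(.128,.145)):
        m=(r<.025)&(W[...,2]>lo)&(W[...,2]<hi); print(f,lo,m.sum(),W[m].mean(0).round(4) if m.any() else "")
    P=injig(W)-[.03,-.125]; rr=np.hypot(P[...,0],P[...,1]); a=np.degrees(np.arctan2(P[...,1],P[...,0])); m=(rr>.06)&(rr<.115)&(W[...,2]>.045)&(W[...,2]<.09)&(a<10); print("knob",a[m].mean().round(1))
cv2.imwrite("pics/fin.png",np.hstack([cv2.resize(cv2.imread("pics/top0.png")[90:290,160:400],None,fx=1.6,fy=2),cv2.resize(cv2.imread("pics/t8.png")[90:290,160:400],None,fx=1.6,fy=2)]))
cv2.imwrite("pics/fin.png",np.hstack([cv2.resize(cv2.imread("pics/t8.png")[110:270,160:400],(400,400)),cv2.resize(cv2.imread("pics/s8.png")[170:310,210:360],(400,400))]))
print(manip.current_time())
E
```

```text
0.0478 [-2.5  2.1  5.5] 0.048344763205749736
t8 0.069 50 [ 0.4282 -0.3123  0.0716]
t8 0.085 50 [ 0.4278 -0.3112  0.1053]
t8 0.128 67 [ 0.4303 -0.318   0.134 ]
knob -111.9
s8 0.069 99 [ 0.4262 -0.3272  0.0733]
s8 0.085 196 [ 0.4249 -0.329   0.1056]
s8 0.128 77 [ 0.4272 -0.3262  0.1348]
knob -110.2
56.75
```

View pics/fin.png

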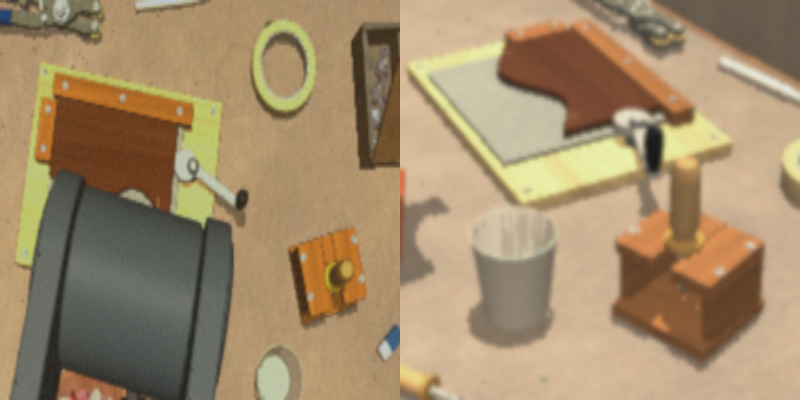

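The final picture shows the scriber upright in its notch (side view, pixel 685,200), the lever home (655,145), and the cup and tape undisturbed. The template is clamped against the stop.

```bash
python3 -c "
from h import *
print(manip.sign_off())"
```

```text
the job is handed in; nothing more can be done
None
```

The job is handed in at about 57 s: the lever is home with the template clamped, the waved edge was scribed in one unbroken stroke, and the scriber hangs upright in its notch with tape and cup undisturbed; no verdict came back.

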